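Lock the solder reel on its spindle with the shaft collar

ROBOT

A 7-joint arm with a two-finger parallel gripper is mounted at the origin on a cart in front of the work surface, level with it; the furniture and walls round the work are solid. World frame = base frame: x ahead of the robot, y to its left, z up, the work surface at z = 0. Lengths are in m, angles in rad, forces in N, time in s.
With the tool pointing down it reaches from about 0.425 to 0.925 m from the base axis. Payload 6.8 kg.
Tool frame: the origin (TCP) lies on the centre line of the jaws, within the pads' length; the fingertips stand ahead of it and the grasp point (between the pads) lies 11 mm behind it (r.tcp_to_tips is the z of the fingertips in the tool frame, in m); z points along the fingers, y is the line along which they close (so a half turn about z gives the same grasp; the last joint's range is limited). The gripper opens to 85 mm and grips with 20 to 120 N. Pads are 22 mm wide; open, the fingers measure 114 mm over their backs; the gripper's body (76 mm by 85 mm) begins 54 mm behind the grasp point. The pads swing forward as they close: fully open they stand 13 mm farther back than shut.
Start: joints at [1.102, 0.477, 0.022, 1.555, -0.011, 1.109, -0.083], TCP at [0.238, -0.632, 0.239] pointing down, gripper open.
Joint ranges: [-2.96, 2.96], [-0.34, 2.1], [-1.41, 1.46], [0.24, 2.44], [-1.37, 4.51], [0.17, 1.92], [-2.96, 2.96]. Speed limits (rad/s): [2.39, 2.39, 3.14, 3.14, 3.14, 3.14, 3.14].

INTERFACE

Orientations are given as a rotation vector (axis times angle).
In Python, from bench import r, optics gives the robot as it stands.
- The arm moves only by the shell command python3 -m creep 'ROWS' [FORCE]. ROWS is a JSON object whose one key "rows" holds a list of rows, each a list of 7 numbers: the shift along the tool's x, y, z in units of 25 mm (1.0 is 25 mm), then the turn, a rotation vector about the tool's x, y, z in units of 8 degrees (1.0 is 8 degrees), then the finger opening in mm, from 0 to 85.4. A call has 1 to 10 rows; each row is the pose to reach, as a shift and turn from the pose commanded when the call began, along the tool's axes at that moment; what a row does not reach only later rows make up. A row lasts 1/8 s, in which the tool goes at most 62.5 mm and 10.7 degrees, less where a joint would pass 70% of its speed; a pose out of reach is approached as far as the arm can. A call with a gripper value outside its range is refused whole. The fingers move at their own pace and stop on an object; FORCE is the grip in N (left out, the last holds). Time passes only in rows, so rows that repeat a pose let the fingers close. It gives the time, the measured TCP pose, the force, the opening and the grip force at its end, in the units of the state.
- r.get_obs(): the state, without advancing time (a new reading comes with each control period).
- optics.grab_frame(name): name is "side" or "top" or "wrist"; returns a dict with "color" (400x640x3 uint8, blue, green, red), "K" (3x3 intrinsics, pixels), "R" (3x3) and "t" (3): a world point X has camera coordinates R X + t. Camera axes: x right, y down, z forward; pixel columns grow to the right and rows downward; lengths in m; the calibration is good to about 2 mm. A picture is of the moment at which its call begins. There is no depth.
- r.hand_in(): hands the job in; it is judged then, once.
The state is a dict: "clock": time; "joints": joint angles; "qvel": joint speeds; "tau": joint torques, N m; "tcp_pos": TCP position; "orientation": TCP orientation; "contact_force": force on the tool from outside, world axes, zero at the start; "moment": the same for the moment, N m; "grip_width": finger opening in m; "gripper_force": force on a finger pad.
Only numpy, scipy, OpenCV 4.12 (cv2) and the standard library are available. Lean on these libraries where they do the work, as an engineer would, in place of code of your own. Each camera call takes 0.05 s, during which the arm holds its last target. There are 200 camera calls.

TASK

Lock the solder reel on its stand. Holding the shaft collar by its brass square-headed set screw, gently push collar and reel along the spindle until the reel is fully home against the boss; then turn the collar back over the top until you feel its sprung set screw drop into the flat milled along the spindle and catch there, without forcing it against the flat's shoulders; then, standing square over the flat, screw it in clockwise until its shoulder is down on the collar, and let go. Leave the things round the stand where they are.

Things in the scene. Friction and masses are not known exactly. Their poses are not given: they have to be found in the camera images.
- stand: grey reel stand screwed to the bench: base plate 110 x 200 x 6 mm, upright plate at its +y end. Origin at bench level under the spindle; y runs along the spindle (-y to its free end), x away from the robot, z up. The spindle, 20 mm thick, axis 75 mm above the bench, runs level out of the upright's boss and ends at y = -86 mm
- spindle_root (a point): point on the spindle's axis at the face of the dark boss (34 mm across) where the reel stops; axes as the stand's. With all home the collar's centre is 70 mm from it towards the free end. The spindle is clamped and does not turn
- screw_grip (a point): centre of the brass square head of the set screw: 16 x 16 mm, 24 mm long along the screw, 46 mm from the spindle's axis when screw_head reads 0, 42 mm when tight. z points outward along the screw; x and y are normal to the sides of the square (each quarter turn is the same grasp). Nothing else stands higher than 25 mm from the axis round it, so the fingers fit beside it
- collar (a joint): lean of the dark steel collar (40 mm across, 18 mm wide) and its screw about the spindle: 0 = screw straight up, + = towards -x of the stand (the robot), rad. Starts 0.46 to 0.62. Stays where left. The flat's middle lies at a lean between -0.45 and 0.25: it is not measured and must be felt when swinging the collar from the start towards -
- set_screw: threaded part of the set screw; its sprung nose (6 mm wide) rides on the spindle, 10 mm from the axis, and drops 3.5 mm onto the flat (7.5 mm wide between shoulders, along the whole spindle). On the flat the collar has 0.08 rad of play either way; against a shoulder the head pushes back 1 to 2 N per 0.04 rad, 5 times that at the nose. Over 55 N at the nose scores the spindle
- screw_head (a joint): turn of the set screw, rad: grows clockwise seen from outside along the screw; 0.955 mm in per rad (6 mm a turn); drag 0.1 N m, stays where left. Starts -0.3 to 0.3; its shoulder stops on the collar at 4.4; 3.7 or more is tight. Each rad adds about 7.5 N to the nose: tight is 32 to 38 N on the flat but about 50 N or more on the round of the spindle
- collar_slide (a joint): how far the collar stands from its place when all is home, along the spindle to the free end, m (starts 0.022 to 0.036). Drag a few N; the collar meets the reel on the way and pushes it
- reel (a joint): how far the reel of solder (49 mm across, 61 mm long with its nylon bushes) stands from the boss, m: 0 = home (starts 0.004 to 0.012). Drag 1 N
- reel_bush: white nylon bush of the reel, 27 mm across, on the side of the collar; origin at the face that the collar pushes. It must not be pressed harder than 40 N
- reel_face (a point): centre of the bush's outer face, axes as the stand's
- collar_face (a point): centre of the collar's face towards the reel, axes as the stand's; home is when it touches reel_face and the reel touches the boss
- flux_bottle: small green bottle with a black cap, 35 mm across, 63 mm high, stands behind the stand; origin: centre of its underside
- wick_roll: white roll with a blue hub, 62 mm across, 27 mm high, lies left of the stand; origin: centre of its underside
- flush_cutters: red-handled cutters, 42 x 126 x 10 mm, lie right of the stand; origin: centre of their underside
- tip_tin: round grey tin, 66 mm across, 27 mm high, behind the stand; origin: centre of its underside

How it is judged:
On the way:
1. the collar has pushed the reel home: reel within 2 mm of the boss, collar within 2 mm of the reel, the screw not yet run in (value of joint reel below 0.002 m and y of collar_face in the frame of reel_face above -0.002 m and value of joint screw_head below 3 rad), for 0.2 s.
At the end, for the whole second after the job is handed in: Reel within 2 mm of the boss, collar within 2 mm of the reel; set screw turned in to 3.7 rad or more and bearing on the spindle with 25 to 44 N, which it does only on the flat (on the round it bears harder); bystanders within 20 mm of their places (value of joint reel below 0.002 m and y of collar_face in the frame of reel_face above -0.002 m and value of joint screw_head above 3.7 rad and contact force between set_screw and stand between 25 and 44 N and distance of each of flux_bottle, wick_roll, flush_cutters, tip_tin from where it was at the start of the episode below 0.02 m); the robot touches nothing.
It fails at once if the set screw's nose is forced on the spindle with more than 55 N (contact force between set_screw and stand above 55 N).
It fails at once if the reel's bush is pressed harder than 40 N (contact force between reel_bush and anything else above 40 N).
It fails at once if a bystander is moved by more than 20 mm (distance of any of flux_bottle, wick_roll, flush_cutters, tip_tin from where it was at the start of the episode above 0.02 m).
It also fails if it takes over 72 s, if anything falls off the work surface, if the arm or the gripper's body presses on something with over 40 N, if the wrist force passes 120 N, or if a joint passes its speed limit or range.

## Working session

There is one attempt and no reset: what is moved stays moved. The work goes in short steps, Python scripts to look and compute and a shell command to move; the robot and the scene stay as the last step left them, time stands still between calls to the robot, and variables do not carry over. Pictures are saved under pics/ and viewed, at most 10 in all, crops included, and the job is handed in when it is done.

```bash
ls; mkdir -p pics
python3 - <<'E'
from bench import r, optics
import cv2, numpy as np
np.set_printoptions(precision=4,suppress=True)
o=r.get_obs(); print({k:np.round(v,4) for k,v in o.items()}, r.tcp_to_tips)
for n in("side","top"):
    f=optics.grab_frame(n); cv2.imwrite(f"pics/{n}0.png",f["color"]); print(n,f["K"],f["R"],f["t"],-f["R"].T@f["t"])
E
```

```text
pics
{'clock': np.float64(0.0), 'joints': array([ 1.1019,  0.4777,  0.0224,  1.5565, -0.0115,  1.1093, -0.0831]), 'qvel': array([ 0.0006, -0.0003, -0.    ,  0.0006, -0.0008,  0.0014,  0.0004]), 'tau': array([  0.0008, -59.6439,   1.6077, -28.1196,   0.0123,   0.0093,
         0.    ]), 'tcp_pos': array([ 0.2381, -0.631 ,  0.2384]), 'orientation': array([-3.0889, -0.5635,  0.0007]), 'contact_force': array([ 0.1882,  0.3673, -0.3751]), 'moment': array([-0.0192,  0.0532,  0.0579]), 'gripper_force': np.float64(0.0), 'grip_width': np.float64(0.0856)} 0.008
side [[440.9901   0.     310.9434]
 [  0.     440.9901 199.9186]
 [  0.       0.       1.    ]] [[ 0.976  -0.2177 -0.0039]
 [-0.1787 -0.7909 -0.5852]
 [ 0.1243  0.5719 -0.8108]] [-0.5256  0.1482  0.8967] [ 0.428  -0.51    0.8117]
top [[471.2375   0.     315.2655]
 [  0.     471.2375 199.2509]
 [  0.       0.       1.    ]] [[-0.0139 -0.9999 -0.0036]
 [-0.9785  0.0144 -0.2059]
 [ 0.2059  0.0007 -0.9786]] [-0.0203  0.5658  0.8785] [ 0.3725 -0.029   0.9761]
```

View pics/side0.png

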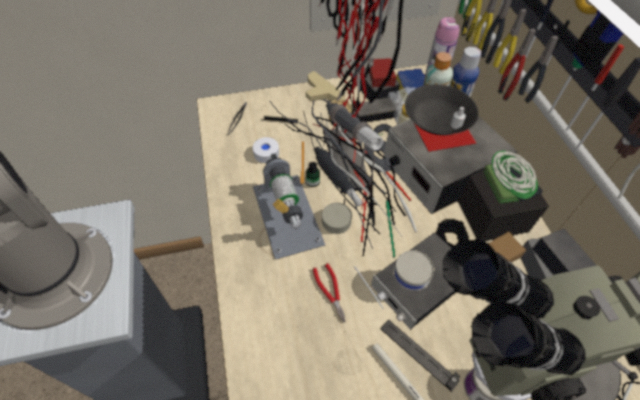

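View pics/top0.png

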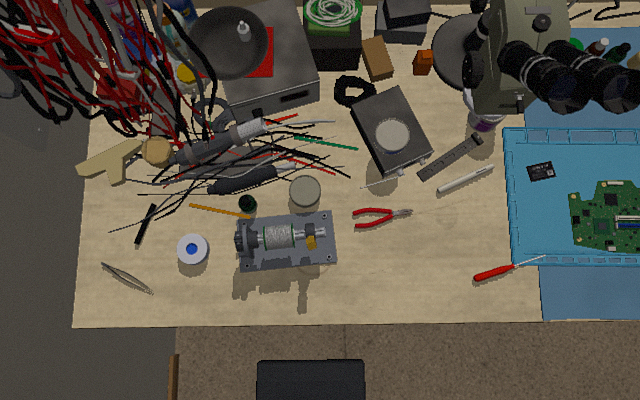

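The side view shows the stand near (285,210) with the brass head near (283,205). The top view has the base plate at columns 238–336, rows 210–272, the brass head near (311,242) and the bystanders around it.

```bash
cat > h.py <<'E'
from bench import r, optics
import cv2, numpy as np
from scipy.spatial.transform import Rotation as Ro
np.set_printoptions(precision=4,suppress=True)
def ray(f,uv):
    d=f["R"].T@np.linalg.inv(f["K"])@np.array([uv[0],uv[1],1.]); return -f["R"].T@f["t"], d/np.linalg.norm(d)
def onz(f,uv,z):
    c,d=ray(f,uv); return c+d*(z-c[2])/d[2]
def tri(fs,uvs):
    A=0;b=0;L=[]
    for f,u in zip(fs,uvs):
        c,d=ray(f,u); P=np.eye(3)-np.outer(d,d); A=A+P; b=b+P@c; L.append((c,d))
    X=np.linalg.solve(A,b); return X,[np.linalg.norm(np.cross(X-c,d)) for c,d in L]
def proj(f,X):
    p=f["K"]@(f["R"]@np.asarray(X)+f["t"]); return p[:2]/p[2]
def brass(f,box=None):
    h=cv2.cvtColor(f["color"],cv2.COLOR_BGR2HSV); m=cv2.inRange(h,(15,130,90),(30,255,255))
    if box: k=np.zeros_like(m); x0,y0,x1,y1=box; k[y0:y1,x0:x1]=m[y0:y1,x0:x1]; m=k
    return m
def blobs(m,amin=8):
    n,_,s,c=cv2.connectedComponentsWithStats(m); return [(s[i],c[i]) for i in range(1,n) if s[i][4]>=amin]
E
python3 - <<'E'
from h import *
f={n:optics.grab_frame(n) for n in("side","top")}
cr=[]
for n,b in (("side",(240,130,340,270)),("top",(220,180,350,285))):
    for s,c in blobs(brass(f[n],b)): print(n,s,c)
    x0,y0,x1,y1=b; cr.append(cv2.resize(f[n]["color"][y0:y1,x0:x1],None,fx=560/140 if n=="side" else 3,fy=4 if n=="side" else 3,interpolation=cv2.INTER_CUBIC))
H=max(c.shape[0] for c in cr)
cr=[cv2.copyMakeBorder(c,0,H-c.shape[0],0,0,cv2.BORDER_CONSTANT) for c in cr]
cv2.imwrite("pics/c1.png",np.hstack(cr)); print(np.hstack(cr).shape)
# base plate: grey low saturation in top
h=cv2.cvtColor(f["top"]["color"],cv2.COLOR_BGR2HSV); print(h[262,300],h[225,330],h[280,300],h[262,250])
E
```

```text
side [301 143   3  40  84] [302.3214 164.3214]
side [275 200  13  12  95] [280.7368 205.9789]
top [220 209  31  10 108] [234.8241 213.8241]
top [306 236  11  14 113] [310.6549 242.4956]
(560, 790, 3)
[133  30  60] [113  22  93] [ 20  71 100] [105   8  66]
```

View pics/c1.png

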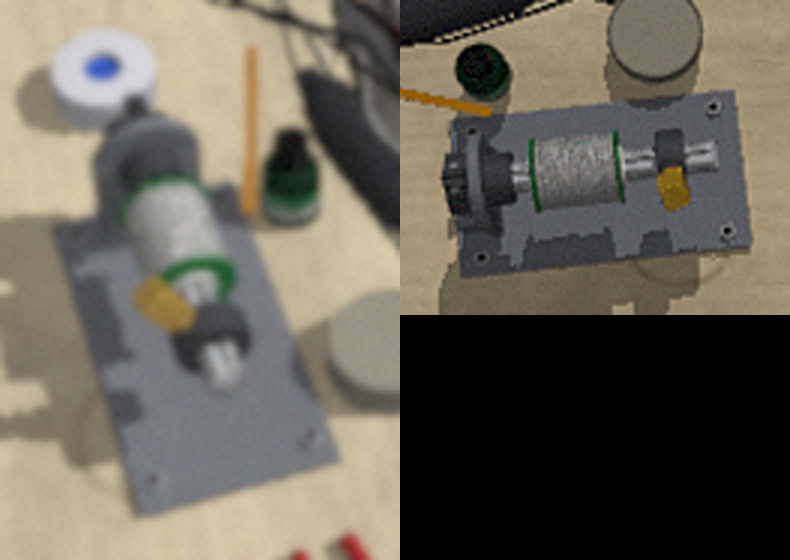

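The crop shows the plate's corners, the spindle's free end at full-frame top pixel about (325.7,231.3), and the brass head leaning towards the robot, at top (310.7,242.5) and side (280.7,206).

Run:
```python
from h import *
f={n:optics.grab_frame(n) for n in("side","top")}
T=f["top"];S=f["side"]
tc=[(331.7,210.3),(336.7,262.3),(240.3,272.3),(236.7,220)]
P=np.array([onz(T,u,.006)[:2] for u in tc]); print("top corners",P, [np.linalg.norm(P[i]-P[i-1]) for i in range(4)], P.mean(0))
sc=[(325,245.5),(274.3,259.3),(253.5,186.3)]
Q=np.array([onz(S,u,.006)[:2] for u in sc]); print("side",Q)
for e in (P[3]-P[0],P[2]-P[1],Q[2]-Q[1]): print("y dir yaw",np.degrees(np.arctan2(-e[0],e[1])))
X,res=tri((S,T),((280.74,205.98),(310.65,242.5))); print("head",X,res)
# spindle end: top edges of spindle in both views
print("end top@.075",onz(T,(325.7,231.3),.075), "collar top",onz(T,(220+669/3-400/3,180+149/3),.095))
print("reel flanges", onz(T,(220+132/3,180+175/3),.075), onz(T,(220+220/3,180+167/3),.075))
# head axis direction in top/side via PCA of mask
for n,b,z in (("side",(270,195,292,218),0),("top",(300,230,325,255),0)):
    m=brass(f[n],b); p=np.column_stack(np.nonzero(m)[::-1]).astype(float); c=p.mean(0); w,v=np.linalg.eigh(np.cov((p-c).T)); print(n,c,w,v[:,1], cv2.minAreaRect(p.astype(np.float32)))
```

```text
top corners [[ 0.5524 -0.0624]
 [ 0.4441 -0.0704]
 [ 0.4267  0.1265]
 [ 0.5348  0.1361]] [np.float64(0.19930820318291986), np.float64(0.10859124403458491), np.float64(0.1976936792961603), np.float64(0.10851164303487121)] [0.4895 0.0325]
side [[ 0.5546 -0.0632]
 [ 0.4454 -0.072 ]
 [ 0.4308  0.1253]]
y dir yaw 5.086954903993285
y dir yaw 5.06769917035938
y dir yaw 4.233372757507223
head [ 0.474  -0.0188  0.1133] [np.float64(0.0009710341736113743), np.float64(0.0009710341736113026)]
end top@.075 [ 0.4987 -0.0476  0.075 ] collar top [ 0.4994 -0.0171  0.095 ]
reel flanges [0.4868 0.0711 0.075 ] [0.4911 0.0148 0.075 ]
side [280.6458 206.    ] [ 4.3978 14.5912] [-0.7399 -0.6727] ((281.0000305175781, 206.50003051757812), (13.435027122497559, 7.77817440032959), 45.0)
top [310.6018 242.5133] [ 6.187  14.1997] [0.2364 0.9717] ((310.45001220703125, 242.35003662109375), (13.597793579101562, 8.854375839233398), 71.56504821777344)
```

```bash
cat >> h.py <<'E'
PSI=np.radians(5.0)
xs=np.array([np.cos(PSI),np.sin(PSI),0]); ys=np.array([-np.sin(PSI),np.cos(PSI),0]); zs=np.array([0,0,1.])
A0=np.array([0.4912,0.0381,0.075])   # on axis, at stand y=0
def head(lean,y,rad): return A0+ys*y+rad*(-np.sin(lean)*xs+np.cos(lean)*zs)
def frame(lean,sgn=1,quarter=0,turn=0):
    z=np.sin(lean)*xs-np.cos(lean)*zs; y=sgn*ys
    return Ro.from_matrix(np.column_stack([np.cross(y,z),y,z]))*Ro.from_rotvec([0,0,quarter*np.pi/2+turn])
def go(p,Rt):
    """shift and turn in move units from measured pose"""
    o=r.get_obs(); R0=Ro.from_rotvec(o["orientation"])
    d=R0.inv().apply(np.asarray(p)-o["tcp_pos"])/.025; t=np.degrees((R0.inv()*Rt).as_rotvec())/8
    return np.r_[d,t]
E
python3 - <<'E'
from h import *
o=r.get_obs(); print(Ro.from_rotvec(o["orientation"]).as_matrix())
for L in (0.3,0.53):
  for s in (1,-1):
    Rt=frame(L,s); H=head(.53,-.0565,.046); print(L,s,H,go(H+Rt.apply([0,0,-.10]),Rt))
E
```

```text
[[ 0.9356  0.353  -0.0002]
 [ 0.353  -0.9356  0.0006]
 [-0.     -0.0006 -1.    ]]
0.3 1 [ 0.473  -0.0202  0.1147] [ 16.2764 -19.8762   1.1612  -3.0735  -0.4291 -20.3281]
0.3 -1 [ 0.473  -0.0202  0.1147] [ 16.2764 -19.8762   1.1612  -0.2982   2.1359   1.9438]
0.53 1 [ 0.473  -0.0202  0.1147] [ 15.4676 -20.1029   1.5315  -5.3957  -0.7486 -19.8779]
0.53 -1 [ 0.473  -0.0202  0.1147] [ 15.4676 -20.1029   1.5315  -0.5234   3.7727   1.9118]
```

```bash
python3 -m creep '{"rows":[[2,-2.4,-1,0,0,0,50],[4,-5,-1,0,0,0,50],[6,-7.4,-1,0,0,0.5,50],[8,-10,-1,0,0,1,50],[10,-12.4,-1,0,0,1.5,50],[12,-15,-0.5,0,0.5,1.9,50],[14,-17.5,0,-0.1,1,1.9,50],[16.3,-19.9,0.5,-0.3,2.1,1.9,50],[16.3,-19.9,1.2,-0.3,2.1,1.9,50],[16.3,-19.9,1.2,-0.3,2.1,1.9,50]]}'
python3 - <<'E'
from h import *
o=r.get_obs(); print(o["joints"],o["clock"])
Rt=frame(.3,-1); print(go(head(.53,-.0565,.046)+Rt.apply([0,0,-.10]),Rt))
f=optics.grab_frame("wrist"); cv2.imwrite("pics/w1.png",f["color"]); print(f["R"],f["t"],f["K"][0,0])
print(proj(f,head(.53,-.0565,.046)), [(list(s),c) for s,c in blobs(brass(f),60)])
E
```

```text
clock: 1.55
tcp_pos: [0.4354, -0.0451, 0.2159]
orientation: [-3.093, -0.143, -0.464]
contact_force: [0.1, -1.1, -0.3]
grip_width: 0.0499
gripper_force: 0.0
[ 0.4531 -0.0068 -0.4694  2.2869 -0.041   0.5641 -1.4637] 1.55
[ 0.3229 -0.8603  0.3348  0.0132  0.0174  0.0392]
[[ 0.0926 -0.9957  0.0032]
 [-0.9953 -0.0927 -0.0284]
 [ 0.0286 -0.0006 -0.9996]] [-0.0861  0.4642  0.3516] 321.080291292085
[299.0441 189.0174] [([np.int32(83), np.int32(85), np.int32(114), np.int32(42), np.int32(713)], array([139.3015, 105.5877])), ([np.int32(280), np.int32(169), np.int32(18), np.int32(29), np.int32(309)], array([288.7346, 183.123 ]))]
```

View pics/w1.png

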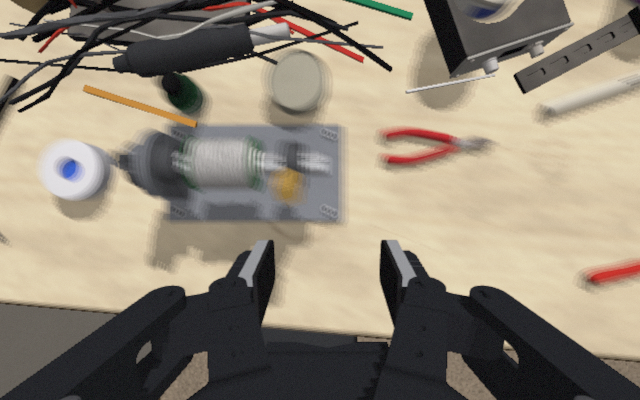

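The wrist picture was taken in motion and is blurred. The brass head shows near (289,183), the spindle and reel to its left, and the open fingers below.

```bash
python3 -m creep '{"rows":[[0.3,-0.85,0.3,0,0,0,50],[0.3,-0.85,0.3,0,0,0,50],[0.3,-0.85,0.3,0,0,0,50],[0.3,-0.85,0.3,0,0,0,50]]}' | sed -n 1,3p
python3 - <<'E'
from h import *
Rt=frame(.3,-1); H=head(.53,-.0565,.046); print(r.get_obs()["joints"],go(H+Rt.apply([0,0,-.10]),Rt))
F={n:optics.grab_frame(n) for n in("wrist","side","top")}; w=F["wrist"]
x0,y0,x1,y1=120,80,380,230
cv2.imwrite("pics/w2.png",cv2.resize(w["color"][y0:y1,x0:x1],None,fx=3,fy=3,interpolation=cv2.INTER_CUBIC))
for n in F: print(n,proj(F[n],H),[(list(map(int,s)),c) for s,c in blobs(brass(F[n]),60)])
E
```

```text
clock: 2.1
tcp_pos: [0.4423, -0.0256, 0.2107]
orientation: [-3.094, -0.142, -0.46]
[ 0.4218  0.0137 -0.4988  2.282   0.009   0.5521 -1.562 ] [ 0.0502 -0.1072  0.0341  0.01    0.0328  0.0335]
wrist [323.1574 199.7818] [([97, 91, 115, 42, 730], array([153.4822, 111.5808])), ([307, 182, 25, 37, 722], array([318.9931, 200.0152]))]
side [279.8316 206.4141] [([467, 0, 26, 49, 487], array([479.2669,  21.5298])), ([575, 0, 21, 14, 187], array([584.5668,   6.6738])), ([494, 34, 23, 40, 387], array([505.3437,  52.2894])), ([435, 59, 14, 10, 76], array([441.2105,  64.25  ])), ([301, 143, 3, 40, 78], array([302.3077, 164.0641])), ([275, 200, 13, 12, 95], array([280.7368, 205.9789]))]
top [311.3901 242.4242] [([362, 35, 31, 41, 772], array([376.7254,  55.1503])), ([177, 63, 18, 19, 232], array([184.6681,  73.1853])), ([189, 203, 62, 16, 215], array([219.5116, 210.5442])), ([306, 236, 10, 12, 89], array([310.2472, 241.1798])), ([168, 356, 5, 44, 131], array([170.0611, 377.4046]))]
```

View pics/w2.png

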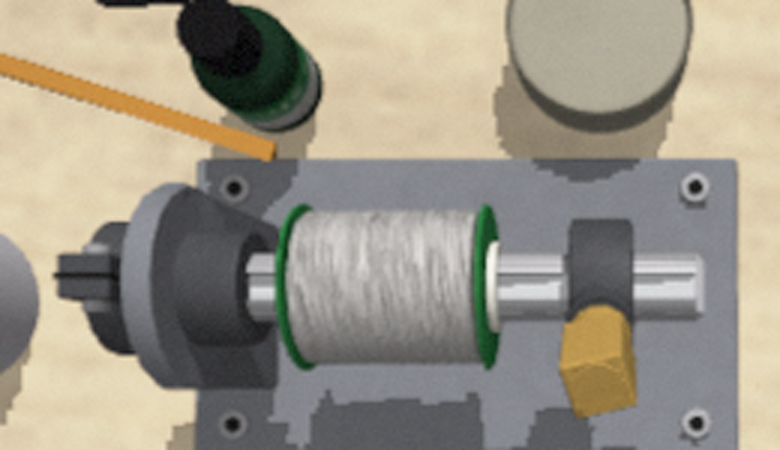

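The crop is sharp: brass head at full-frame (319,200), twisted about -0.2 rad; spindle rows 165–186 with its end at column 355; bush face near column 286.5. Plate edges are parallel to the image rows, so the yaw of 5° holds.

Run:
```python
from h import *
F={n:optics.grab_frame(n) for n in("wrist","side","top")}
def st(X): d=X-A0; return np.array([d@xs,d@ys,d[2]])*1e3
w=F["wrist"]
for n,u,z in (("end",(120+704/3,80+287/3),.075),("spindle mid",(120+530/3,80+286/3),.075),("collar top mid",(120+601/3,80+268/3),.095),("collar L",(120+568/3,80+268/3),.09),("bush face",(120+500/3,80+286/3),.08),("reel left flange",(120+278/3,80+286/3),.075),("boss face",(120+247/3,80+286/3),.08)):
    print(n,st(onz(w,u,z)))
u={"wrist":(319,200),"side":(280.74,205.98),"top":(310.65,242.5)}
for k in (("wrist","side","top"),("wrist","top"),("wrist","side"),("side","top")):
    X,e=tri([F[i] for i in k],[u[i] for i in k]); print(k,X,st(X),e)
```

```text
end [ -0.5574 -83.5901   0.    ]
spindle mid [ -0.5548 -32.0643   0.    ]
collar top mid [  2.5199 -53.4258  20.    ]
collar L [  3.0642 -44.0722  15.    ]
bush face [ -1.1061 -23.8037   5.    ]
reel left flange [-0.9804 42.4763  0.    ]
boss face [-1.5259 49.7063  5.    ]
('wrist', 'side', 'top') [ 0.4736 -0.0177  0.1121] [-22.387  -54.0829  37.0546] [np.float64(0.0014899000083315318), np.float64(0.0014146976051988486), np.float64(0.0011878417784539704)]
('wrist', 'top') [ 0.4723 -0.0179  0.1202] [-23.6639 -54.0937  45.1928] [np.float64(0.001077882341185579), np.float64(0.001077882341185571)]
('wrist', 'side') [ 0.4739 -0.0166  0.1106] [-21.9955 -53.0133  35.5704] [np.float64(0.001220843890159513), np.float64(0.0012208438901595928)]
('side', 'top') [ 0.474  -0.0188  0.1133] [-22.1163 -55.1499  38.3086] [np.float64(0.0009710341736113743), np.float64(0.0009710341736113026)]
```

```bash
sed -i 's/^A0=.*/A0=np.array([0.4910,0.0396,0.075])/' h.py
python3 - <<'E'
from h import *
Rt=frame(.5,-1,0,-.15); H=lambda rad: head(.54,-.0555,rad)
print(go(H(.10),Rt)); print((Rt.inv().apply(H(.038)-H(.10)))/.025)
E
```

```text
[-0.4824 -0.1803  1.9366 -0.1083  1.4623 -1.0278]
[0.0981 0.0148 2.478 ]
```

```bash
python3 -m creep '{"rows":[[-0.2,-0.1,0.7,0,0.7,-0.5,36],[-0.5,-0.2,1.9,-0.1,1.45,-1,36],[-0.5,-0.2,1.9,-0.1,1.45,-1,36],[-0.5,-0.2,1.9,-0.1,1.45,-1,36],[-0.5,-0.2,1.9,-0.1,1.45,-1,36]]}'
python3 - <<'E'
from h import *
Rt=frame(.5,-1,0,-.15); H=lambda rad: head(.54,-.0555,rad)
print(r.get_obs()["joints"],go(H(.10),Rt),go(H(.038),Rt))
w=optics.grab_frame("wrist"); print(proj(w,H(.046)),[(list(map(int,s)),c) for s,c in blobs(brass(w),100)])
E
```

```text
clock: 3.02
tcp_pos: [0.4486, -0.0213, 0.1639]
orientation: [3.015, 0.353, 0.767]
contact_force: [-0.2, 1.1, -0.5]
grip_width: 0.0359
gripper_force: 0.0
[ 0.8989  0.1231 -1.001   2.435   0.5812  0.17   -1.961 ] [-0.1848 -0.0869  0.0362 -0.03    0.0314 -0.036 ] [-0.0758 -0.0622  2.5137 -0.03    0.0314 -0.036 ]
[324.2098 225.6287] [([89, 87, 119, 61, 912], array([147.3673, 117.2182])), ([309, 206, 29, 40, 943], array([323.1633, 225.526 ]))]
```

Head prediction is within 1 px, but joints 4 and 6 are at their limits at this tilt. I'll use a lean of 0.36 instead; the pads can sit at an angle to the head.

Run:
```python
from h import *
Rt=frame(.36,-1,0,-.12); G=lambda rad: head(.54,-.0555,rad)+Rt.apply([0,0,.011])
print(go(G(.111),Rt),go(G(.049),Rt))
```

```text
[-0.2742 -0.0979  0.035   0.105  -0.9642  0.1816] [-0.1659 -0.0738  2.5126  0.105  -0.9642  0.1816]
```

```bash
python3 -m creep '{"rows":[[-0.25,-0.1,0.03,0.1,-0.95,0.2,36],[-0.25,-0.1,0.03,0.1,-0.95,0.2,36],[-0.2,-0.1,0.8,0.1,-0.95,0.2,36],[-0.2,-0.1,1.6,0.1,-0.95,0.2,36],[-0.15,-0.1,2.3,0.1,-0.95,0.2,36],[-0.15,-0.1,2.5,0.1,-0.95,0.2,36],[-0.15,-0.1,2.5,0.1,-0.95,0.2,36],[-0.15,-0.1,2.5,0.1,-0.95,0.2,36]]}'
python3 - <<'E'
from h import *
Rt=frame(.36,-1,0,-.12)
print(r.get_obs()["joints"],go(head(.54,-.0555,.049)+Rt.apply([0,0,.011]),Rt))
w=optics.grab_frame("wrist"); cv2.imwrite("pics/w3.png",w["color"][100:400,150:500]); print(proj(w,head(.54,-.0555,.046)),[(list(map(int,s)),c) for s,c in blobs(brass(w),100)])
E
```

```text
clock: 4.08
tcp_pos: [0.4745, -0.0163, 0.1077]
orientation: [3.068, 0.317, 0.566]
contact_force: [0.1, -0.0, 0.3]
grip_width: 0.0361
gripper_force: 0.0
[ 0.5902  0.31   -0.7664  2.3522  0.8726  0.2917 -2.2866] [-0.0192  0.0478  0.0343  0.0036 -0.0226 -0.0076]
[329.5929 269.1607] [([22, 60, 159, 77, 1523], array([100.6133,  97.9258])), ([307, 235, 43, 69, 2433], array([328.208 , 270.0341]))]
```

View pics/w3.png

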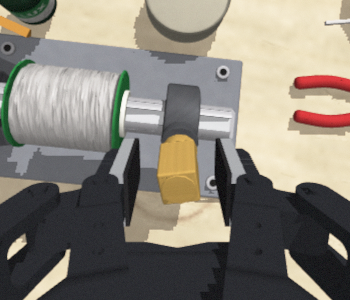

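The head (crop (180,170)) stands centred between the pads and parallel to them. I'll grip it.

```bash
python3 -m creep '{"rows":[[0,0,0,0,0,0,10],[0,0,0,0,0,0,10],[0,0,0,0,0,0,10],[0,0,0,0,0,0,10],[0,0,0,0,0,0,10]]}' 30
python3 - <<'E'
from h import *
o=r.get_obs();Rt=Ro.from_rotvec(o["orientation"]); print(Rt.inv().apply(ys), Rt.inv().apply(o["contact_force"]))
E
```

```text
clock: 4.75
tcp_pos: [0.4747, -0.0166, 0.1076]
orientation: [3.067, 0.317, 0.566]
contact_force: [-4.3, -0.6, 7.4]
grip_width: 0.0163
gripper_force: 30.5
[ 0.1183 -0.993  -0.0008] [-1.4087  0.0554 -8.4454]
```

```bash
python3 -m creep '{"rows":[[0.01,-0.08,-0.02,0,0,0,10],[0.02,-0.16,-0.03,0,0,0,10],[0.03,-0.24,-0.03,0,0,0,10],[0.04,-0.32,-0.03,0,0,0,10],[0.05,-0.4,-0.03,0,0,0,10],[0.06,-0.48,-0.03,0,0,0,10],[0.07,-0.56,-0.03,0,0,0,10],[0.075,-0.64,-0.03,0,0,0,10],[0.08,-0.7,-0.03,0,0,0,10],[0.08,-0.7,-0.03,0,0,0,10]]}'
```

```text
clock: 6.0
tcp_pos: [0.4728, 0.0017, 0.1079]
orientation: [3.069, 0.318, 0.565]
contact_force: [3.0, 0.6, -7.5]
grip_width: 0.0166
gripper_force: 30.8
```

```bash
python3 -m creep '{"rows":[[0.005,-0.05,0.015,0,0,0,10],[0.01,-0.1,0.015,0,0,0,10],[0.02,-0.15,0.015,0,0,0,10],[0.025,-0.2,0.015,0,0,0,10],[0.03,-0.25,0.015,0,0,0,10],[0.03,-0.25,0.015,0,0,0,10]]}'
python3 - <<'E'
from h import *
o=r.get_obs(); print(o["contact_force"]@ys,o["contact_force"]@xs,(o["tcp_pos"]-A0)@ys)
w=optics.grab_frame("wrist"); h=w["color"]
cv2.imwrite("pics/w4.png",cv2.resize(h[100:280,130:400],None,fx=2.5,fy=2.5)); t=optics.grab_frame("top"); print([(list(map(int,s)),c) for s,c in blobs(brass(t,(280,220,330,260)))])
E
```

```text
clock: 6.75
tcp_pos: [0.4723, 0.0076, 0.1076]
orientation: [3.068, 0.318, 0.565]
contact_force: [-3.5, -2.6, 5.5]
grip_width: 0.0162
gripper_force: 32.2
-2.252670266518747 -3.7540216540729308 -0.0302039543515546
[([294, 237, 7, 3, 18], array([297.1111, 238.1667]))]
```

View pics/w4.png

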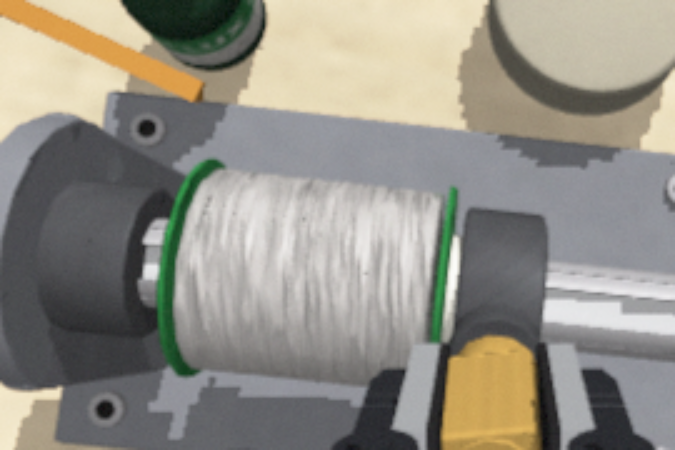

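The collar now sits nearly on the bush (crop (458,270)), with the reel still some 10 mm from the boss. I'll push on in small steps.

```bash
python3 -m creep '{"rows":[[0.005,-0.04,-0.01,0,0,0,10],[0.01,-0.08,-0.01,0,0,0,10],[0.015,-0.12,-0.01,0,0,0,10],[0.02,-0.16,-0.01,0,0,0,10],[0.025,-0.2,-0.01,0,0,0,10]]}' | grep -E 'tcp|force'; python3 -m creep '{"rows":[[0.005,-0.04,0,0,0,0,10],[0.01,-0.06,0,0,0,0,10]]}'| grep -E 'tcp|force'; python3 -m creep '{"rows":[[0.004,-0.03,0,0,0,0,10],[0.005,-0.04,0,0,0,0,10]]}'| grep -E 'tcp|force'
```

```text
tcp_pos: [0.4718, 0.0126, 0.1077]
contact_force: [0.6, -1.7, 0.2]
gripper_force: 31.6
tcp_pos: [0.4717, 0.0141, 0.1077]
contact_force: [0.4, -1.6, 1.2]
gripper_force: 31.4
tcp_pos: [0.4716, 0.0147, 0.1077]
contact_force: [0.8, -4.4, 1.0]
gripper_force: 31.9
```

```bash
for i in 1 ; do python3 -m creep '{"rows":[[0.002,-0.02,0,0,0,0,10],[0.002,-0.02,0,0,0,0,10]]}'| grep -E 'tcp|contact'; done; python3 -m creep '{"rows":[[0.002,-0.02,0,0,0,0,10],[0.002,-0.02,0,0,0,0,10]]}'| grep -E 'tcp|contact';python3 -m creep '{"rows":[[0.002,-0.02,0,0,0,0,10],[0.002,-0.02,0,0,0,0,10]]}'| grep -E 'tcp|contact'
python3 - <<'E'
from h import *
w=optics.grab_frame("wrist")["color"]
cv2.imwrite("pics/w5.png",cv2.resize(w[100:280,130:400],None,fx=2.5,fy=2.5))
E
```

```text
tcp_pos: [0.4716, 0.0149, 0.1077]
contact_force: [0.1, -5.8, 0.8]
tcp_pos: [0.4715, 0.0151, 0.1077]
contact_force: [1.1, -5.6, 0.9]
tcp_pos: [0.4714, 0.0152, 0.1076]
contact_force: [1.3, -6.1, 1.3]
```

View pics/w5.png

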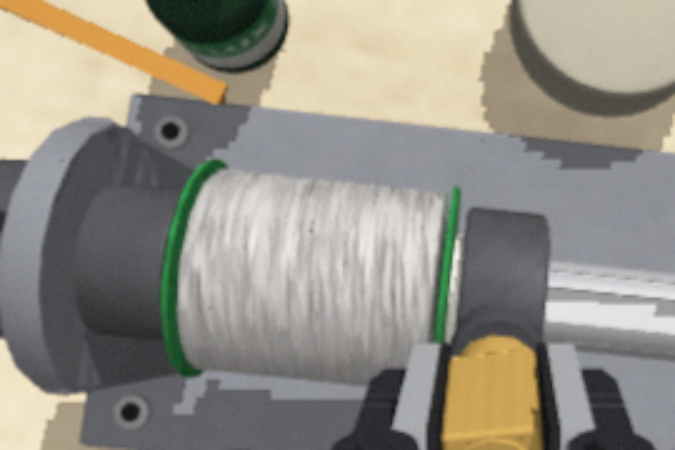

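The reel's far flange is now up against the boss (crop (170,270)) and the collar is close on the bush. I'll press a little more to be sure.

```bash
python3 -m creep '{"rows":[[0.004,-0.03,0,0,0,0,10],[0.004,-0.03,0,0,0,0,10]]}'| grep -E 'tcp|contact'; python3 -m creep '{"rows":[[0.004,-0.03,0,0,0,0,10],[0.004,-0.03,0,0,0,0,10]]}'| grep -E 'tcp|contact';python3 -m creep '{"rows":[[0.004,-0.03,0,0,0,0,10],[0.004,-0.03,0,0,0,0,10],[0.004,-0.03,0,0,0,0,10]]}'| grep -E 'tcp|contact|orient'
```

```text
tcp_pos: [0.4714, 0.0154, 0.1076]
contact_force: [2.1, -8.7, 0.8]
tcp_pos: [0.4713, 0.0156, 0.1076]
contact_force: [1.1, -8.9, 0.6]
tcp_pos: [0.4712, 0.0158, 0.1075]
orientation: [3.065, 0.311, 0.561]
contact_force: [1.4, -11.1, 0.6]
```

```bash
cat >> h.py <<'E'
def arc(d):
    o=r.get_obs(); R0=Ro.from_rotvec(o["orientation"]); S=Ro.from_rotvec(ys*d)
    return go(A0+S.apply(o["tcp_pos"]-A0),S*R0)
def feel():
    o=r.get_obs(); R0=Ro.from_rotvec(o["orientation"]); F=o["contact_force"]; z=R0.apply([0,0,1])
    g=o["tcp_pos"]-.011*z-A0; Lg=np.arctan2(-(g@xs),g[2]); Lt=np.arctan2(z@xs,-z[2])
    tang=np.cos(Lg)*xs+np.sin(Lg)*zs; rad=-np.sin(Lg)*xs+np.cos(Lg)*zs
    M=(o["moment"]+np.cross(o["tcp_pos"]-A0,F))@ys
    print(f"t{o['clock']:.2f} graspLean {Lg:.3f} rad {np.hypot(g@xs,g[2])*1e3:.1f} y {g@ys*1e3:.1f} toolLean {Lt:.3f} Ftang {F@tang:.2f} Frad {F@rad:.2f} Fy {F@ys:.2f} Maxis/46 {M/.046:.2f} Mz {o['moment']@z:.3f} q7 {o['joints'][6]:.2f} q4 {o['joints'][3]:.2f} q6 {o['joints'][5]:.2f} w{o['grip_width']*1e3:.1f}")
E
python3 -m creep '{"rows":[[-0.008,0.06,0,0,0,0,10],[-0.008,0.06,0,0,0,0,10],[-0.008,0.06,0,0,0,0,10]]}' | grep contact
python3 - <<'E'
from h import *
feel()
for d in (.04,.08,.12,.16,.2,.24,.28): print(d,arc(d))
E
```

```text
contact_force: [1.0, -7.9, 2.0]
t10.03 graspLean 0.539 rad 49.9 y -22.4 toolLean 0.361 Ftang 1.27 Frad 1.52 Fy -7.92 Maxis/46 6.26 Mz 0.020 q7 -2.42 q4 2.36 q6 0.31 w16.5
0.04 [ 0.0609  0.0072 -0.0129  0.0334 -0.2845 -0.0009]
0.08 [ 0.1222  0.0144 -0.0233  0.0668 -0.569  -0.0018]
0.12 [ 0.1839  0.0217 -0.0313  0.1002 -0.8536 -0.0027]
0.16 [ 0.2458  0.029  -0.0367  0.1336 -1.1381 -0.0035]
0.2 [ 0.308   0.0363 -0.0397  0.167  -1.4226 -0.0044]
0.24 [ 0.3702  0.0436 -0.0402  0.2004 -1.7071 -0.0053]
0.28 [ 0.4323  0.0509 -0.0381  0.2338 -1.9917 -0.0062]
```

```bash
F='from h import *
feel()'
python3 -m creep '{"rows":[[0.06,0.035,-0.013,0.033,-0.285,0,10],[0.06,0.035,-0.013,0.033,-0.285,0,10]]}' >/dev/null; python3 -c "$F"
python3 -m creep '{"rows":[[0.06,0.007,-0.013,0.033,-0.285,0,10],[0.06,0.007,-0.013,0.033,-0.285,0,10]]}' >/dev/null; python3 -c "$F"
python3 -m creep '{"rows":[[0.06,0.007,-0.011,0.033,-0.285,0,10],[0.06,0.007,-0.011,0.033,-0.285,0,10]]}' >/dev/null; python3 -c "$F"
```

```text
t10.28 graspLean 0.495 rad 49.8 y -22.7 toolLean 0.320 Ftang 1.26 Frad 4.15 Fy -7.63 Maxis/46 9.02 Mz -0.012 q7 -2.31 q4 2.33 q6 0.37 w15.8
t10.53 graspLean 0.459 rad 49.8 y -22.7 toolLean 0.280 Ftang -0.58 Frad 4.09 Fy -7.37 Maxis/46 9.78 Mz 0.026 q7 -2.24 q4 2.29 q6 0.43 w15.6
t10.78 graspLean 0.420 rad 49.8 y -22.7 toolLean 0.240 Ftang 0.04 Frad 4.99 Fy -7.49 Maxis/46 11.68 Mz 0.087 q7 -2.19 q4 2.26 q6 0.49 w15.1
```

Run:
```python
from h import *
w=optics.grab_frame("wrist")
for s,c in blobs(brass(w,(250,180,420,330)),50): print(list(map(int,s)),c)
h0=cv2.imread("pics/w5.png")
h=cv2.cvtColor(h0,cv2.COLOR_BGR2HSV); m=cv2.inRange(h,(15,130,90),(30,255,255)); m[:250]=0
for s,c in blobs(m,50): print("w5",s[:4]/2.5+[130,100,0,0],c/2.5+[130,100])
t=optics.grab_frame("top")
print([(list(map(int,s)),c) for s,c in blobs(brass(t,(280,215,330,260)),5)],proj(t,head(.42,-.0224,.058)),proj(t,head(.54,-.0224,.058)))
```

```text
[308, 234, 39, 69, 2397] [326.8415 269.8974]
w5 [306.4 234.8  40.4  45.2] [326.8422 259.1673]
[] [291.6836 243.8224] [292.0869 247.4128]
```

The head sits in the same place between the pads as at the start, so it is following. I'll keep swinging.

```bash
F='from h import *
feel()'
python3 -m creep '{"rows":[[0.061,0.007,-0.009,0.033,-0.285,0,10],[0.061,0.007,-0.009,0.033,-0.285,0,10]]}' >/dev/null; python3 -c "$F"
python3 -m creep '{"rows":[[0.061,0.007,-0.007,0.033,-0.285,0,10],[0.061,0.007,-0.007,0.033,-0.285,0,10]]}' >/dev/null; python3 -c "$F"
python3 -m creep '{"rows":[[0.062,0.007,-0.005,0.033,-0.285,0,10],[0.062,0.007,-0.005,0.033,-0.285,0,10]]}' >/dev/null; python3 -c "$F"
python3 - <<'E'
from h import *
print(arc(.04),arc(.08))
E
```

```text
t11.12 graspLean 0.380 rad 49.8 y -22.7 toolLean 0.200 Ftang -0.25 Frad 5.92 Fy -7.42 Maxis/46 13.87 Mz 0.066 q7 -2.14 q4 2.23 q6 0.55 w15.4
t11.38 graspLean 0.339 rad 49.7 y -22.7 toolLean 0.160 Ftang -0.21 Frad 8.01 Fy -7.60 Maxis/46 16.56 Mz 0.061 q7 -2.11 q4 2.20 q6 0.61 w15.7
t11.62 graspLean 0.298 rad 49.6 y -22.7 toolLean 0.120 Ftang -1.32 Frad 10.31 Fy -8.61 Maxis/46 18.65 Mz 0.023 q7 -2.08 q4 2.16 q6 0.67 w15.7
[ 0.0604  0.0072 -0.0128  0.0336 -0.2845 -0.001 ] [ 0.1212  0.0144 -0.0232  0.0671 -0.569  -0.002 ]
```

```bash
F='from h import *
feel()'
python3 -m creep '{"rows":[[0,0.02,-0.02,0,0,0,10],[0,0.02,-0.02,0,0,0,10]]}' >/dev/null; python3 -c "$F"
python3 -m creep '{"rows":[[0.06,0.007,-0.013,0.033,-0.285,0,10],[0.06,0.007,-0.013,0.033,-0.285,0,10]]}' >/dev/null; python3 -c "$F"
python3 -m creep '{"rows":[[0.06,0.007,-0.013,0.033,-0.285,0,10],[0.06,0.007,-0.013,0.033,-0.285,0,10]]}' >/dev/null; python3 -c "$F"
python3 -m creep '{"rows":[[0.06,0.007,-0.013,0.033,-0.285,0,10],[0.06,0.007,-0.013,0.033,-0.285,0,10]]}' >/dev/null; python3 -c "$F"
```

```text
t11.88 graspLean 0.299 rad 49.8 y -22.9 toolLean 0.121 Ftang -0.25 Frad 0.58 Fy -5.82 Maxis/46 7.19 Mz 0.044 q7 -2.08 q4 2.16 q6 0.67 w15.5
t12.12 graspLean 0.258 rad 49.8 y -22.9 toolLean 0.080 Ftang -1.15 Frad 3.22 Fy -6.88 Maxis/46 9.95 Mz 0.069 q7 -2.06 q4 2.13 q6 0.72 w15.6
t12.38 graspLean 0.207 rad 49.7 y -22.9 toolLean 0.041 Ftang 1.69 Frad 0.41 Fy -7.20 Maxis/46 3.17 Mz 0.025 q7 -2.04 q4 2.10 q6 0.78 w15.2
t12.62 graspLean 0.171 rad 49.6 y -22.9 toolLean 0.000 Ftang 0.05 Frad 0.87 Fy -5.99 Maxis/46 2.67 Mz 0.011 q7 -2.02 q4 2.07 q6 0.83 w15.7
```

Between leans 0.26 and 0.21 the tangential force flipped forward and the radial force fell, which is likely the drop. I'll feel for the far shoulder.

```bash
F='from h import *
feel()'
python3 -m creep '{"rows":[[0.03,0.003,-0.006,0.016,-0.142,0,10],[0.03,0.003,-0.006,0.016,-0.142,0,10]]}' >/dev/null; python3 -c "$F"
python3 -m creep '{"rows":[[0.03,0.003,-0.006,0.016,-0.142,0,10],[0.03,0.003,-0.006,0.016,-0.142,0,10]]}' >/dev/null; python3 -c "$F"
python3 -m creep '{"rows":[[0.03,0.003,-0.006,0.016,-0.142,0,10],[0.03,0.003,-0.006,0.016,-0.142,0,10]]}' >/dev/null; python3 -c "$F"
python3 -m creep '{"rows":[[0.03,0.003,-0.006,0.016,-0.142,0,10],[0.03,0.003,-0.006,0.016,-0.142,0,10]]}' >/dev/null; python3 -c "$F"
```

```text
t12.88 graspLean 0.154 rad 49.6 y -23.0 toolLean -0.019 Ftang 0.41 Frad -0.24 Fy -6.70 Maxis/46 1.57 Mz 0.074 q7 -2.02 q4 2.05 q6 0.86 w15.5
t13.12 graspLean 0.136 rad 49.6 y -22.9 toolLean -0.039 Ftang -0.37 Frad -0.04 Fy -7.00 Maxis/46 0.99 Mz 0.089 q7 -2.01 q4 2.04 q6 0.88 w15.1
t13.38 graspLean 0.117 rad 49.6 y -22.9 toolLean -0.059 Ftang -0.96 Frad 0.50 Fy -6.29 Maxis/46 1.67 Mz -0.024 q7 -2.00 q4 2.02 q6 0.91 w15.6
t13.62 graspLean 0.097 rad 49.6 y -22.9 toolLean -0.079 Ftang -1.14 Frad 0.37 Fy -6.94 Maxis/46 1.58 Mz -0.014 q7 -2.00 q4 2.01 q6 0.93 w15.2
```

```bash
F='from h import *
feel()'
python3 -m creep '{"rows":[[0.03,0.003,-0.006,0.016,-0.142,0,10],[0.03,0.003,-0.006,0.016,-0.142,0,10]]}' >/dev/null; python3 -c "$F"
python3 -m creep '{"rows":[[0.03,0.003,-0.006,0.016,-0.142,0,10],[0.03,0.003,-0.006,0.016,-0.142,0,10]]}' >/dev/null; python3 -c "$F"
python3 -m creep '{"rows":[[0.03,0.003,-0.006,0.016,-0.142,0,10],[0.03,0.003,-0.006,0.016,-0.142,0,10]]}' >/dev/null; python3 -c "$F"
```

```text
t13.88 graspLean 0.076 rad 49.6 y -22.9 toolLean -0.099 Ftang -0.23 Frad 1.13 Fy -6.06 Maxis/46 2.27 Mz 0.004 q7 -1.99 q4 1.99 q6 0.96 w15.5
t14.12 graspLean 0.056 rad 49.6 y -22.9 toolLean -0.119 Ftang -1.29 Frad 0.46 Fy -5.24 Maxis/46 0.38 Mz 0.011 q7 -1.99 q4 1.97 q6 0.98 w15.0
t14.38 graspLean 0.037 rad 49.5 y -22.9 toolLean -0.139 Ftang -1.34 Frad 1.68 Fy -6.65 Maxis/46 1.73 Mz 0.035 q7 -1.98 q4 1.96 q6 1.01 w15.6
```

```bash
F='from h import *
feel()'
python3 -m creep '{"rows":[[0.03,0.003,-0.006,0.016,-0.142,0,10],[0.03,0.003,-0.006,0.016,-0.142,0,10]]}' >/dev/null; python3 -c "$F"
python3 -m creep '{"rows":[[0.03,0.003,-0.006,0.016,-0.142,0,10],[0.03,0.003,-0.006,0.016,-0.142,0,10]]}' >/dev/null; python3 -c "$F"
python3 - <<'E'
from h import *
w=optics.grab_frame("wrist")
for s,c in blobs(brass(w,(250,180,420,330)),50): print(list(map(int,s)),c)
E
```

```text
t14.62 graspLean 0.018 rad 49.5 y -22.9 toolLean -0.159 Ftang -0.90 Frad 1.03 Fy -6.21 Maxis/46 2.25 Mz 0.036 q7 -1.98 q4 1.94 q6 1.03 w15.3
t14.88 graspLean -0.003 rad 49.5 y -22.9 toolLean -0.179 Ftang -1.27 Frad 2.16 Fy -5.54 Maxis/46 2.16 Mz 0.035 q7 -1.98 q4 1.93 q6 1.06 w15.5
[308, 235, 39, 69, 2392] [326.6179 270.5213]
```

```bash
F='from h import *
feel()'
python3 -m creep '{"rows":[[0.03,0.003,-0.006,0.016,-0.142,0,10],[0.06,0.006,-0.012,0.033,-0.285,0,10]]}' >/dev/null; python3 -c "$F"
python3 -m creep '{"rows":[[0.03,0.003,-0.006,0.016,-0.142,0,10],[0.06,0.006,-0.014,0.033,-0.285,0,10]]}' >/dev/null; python3 -c "$F"
python3 -m creep '{"rows":[[0.03,0.003,-0.006,0.016,-0.142,0,10],[0.06,0.006,-0.014,0.033,-0.285,0,10]]}' >/dev/null; python3 -c "$F"
```

```text
t15.18 graspLean -0.040 rad 49.5 y -22.9 toolLean -0.219 Ftang -1.09 Frad 0.55 Fy -6.16 Maxis/46 -2.12 Mz 0.038 q7 -1.97 q4 1.90 q6 1.11 w15.4
t15.43 graspLean -0.077 rad 49.5 y -22.9 toolLean -0.260 Ftang -2.10 Frad 0.16 Fy -5.66 Maxis/46 0.03 Mz 0.005 q7 -1.96 q4 1.87 q6 1.15 w15.4
t15.68 graspLean -0.114 rad 49.5 y -22.9 toolLean -0.300 Ftang -2.50 Frad 1.24 Fy -5.96 Maxis/46 1.25 Mz 0.015 q7 -1.95 q4 1.84 q6 1.20 w15.5
```

```bash
F='from h import *
feel()'
python3 -m creep '{"rows":[[0.03,0.003,-0.006,0.016,-0.142,0,10],[0.06,0.006,-0.014,0.033,-0.285,0,10],[0.06,0.006,-0.014,0.033,-0.285,0,10]]}' >/dev/null; python3 -c "$F"
python3 -m creep '{"rows":[[0.03,0.003,-0.006,0.016,-0.142,0,10],[0.06,0.006,-0.014,0.033,-0.285,0,10],[0.06,0.006,-0.014,0.033,-0.285,0,10]]}' >/dev/null; python3 -c "$F"
```

```text
t16.05 graspLean -0.151 rad 49.5 y -22.8 toolLean -0.341 Ftang -3.98 Frad 2.69 Fy -6.59 Maxis/46 5.04 Mz 0.043 q7 -1.95 q4 1.80 q6 1.25 w15.2
t16.43 graspLean -0.187 rad 49.5 y -22.8 toolLean -0.381 Ftang -4.93 Frad 1.89 Fy -6.54 Maxis/46 4.92 Mz 0.024 q7 -1.94 q4 1.77 q6 1.29 w15.7
```

The force now climbs about 1 N per 0.04 rad, starting near lean -0.03, so this is the far shoulder. I'll swing back to find the near shoulder.

```bash
F='from h import *
feel()'
M() { :; }
python3 -m creep '{"rows":[[-0.03,-0.003,0.008,-0.016,0.142,0,10],[-0.06,-0.006,0.015,-0.033,0.285,0,10],[-0.09,-0.01,0.023,-0.05,0.43,0,10],[-0.12,-0.013,0.032,-0.067,0.57,0,10],[-0.12,-0.013,0.032,-0.067,0.57,0,10]]}' >/dev/null; python3 -c "$F"
python3 -m creep '{"rows":[[-0.03,-0.003,0.008,-0.016,0.142,0,10],[-0.06,-0.006,0.015,-0.033,0.285,0,10],[-0.06,-0.006,0.015,-0.033,0.285,0,10]]}' >/dev/null; python3 -c "$F"
python3 -m creep '{"rows":[[-0.03,-0.003,0.008,-0.016,0.142,0,10],[-0.06,-0.006,0.015,-0.033,0.285,0,10],[-0.06,-0.006,0.015,-0.033,0.285,0,10]]}' >/dev/null; python3 -c "$F"
python3 -m creep '{"rows":[[-0.03,-0.003,0.008,-0.016,0.142,0,10],[-0.06,-0.006,0.015,-0.033,0.285,0,10],[-0.06,-0.006,0.015,-0.033,0.285,0,10]]}' >/dev/null; python3 -c "$F"
python3 -m creep '{"rows":[[-0.03,-0.003,0.008,-0.016,0.142,0,10],[-0.06,-0.006,0.015,-0.033,0.285,0,10],[-0.06,-0.006,0.015,-0.033,0.285,0,10]]}' >/dev/null; python3 -c "$F"
```

```text
t17.05 graspLean -0.112 rad 49.5 y -22.9 toolLean -0.298 Ftang -1.19 Frad -0.89 Fy -6.85 Maxis/46 -3.76 Mz 0.078 q7 -1.95 q4 1.84 q6 1.20 w15.5
t17.43 graspLean -0.077 rad 49.6 y -22.8 toolLean -0.258 Ftang -0.78 Frad -1.30 Fy -5.86 Maxis/46 -4.64 Mz 0.037 q7 -1.96 q4 1.87 q6 1.15 w15.5
t17.80 graspLean -0.040 rad 49.6 y -22.9 toolLean -0.217 Ftang -0.31 Frad -2.26 Fy -5.32 Maxis/46 -6.51 Mz 0.000 q7 -1.97 q4 1.90 q6 1.10 w15.6
t18.18 graspLean -0.000 rad 49.6 y -22.9 toolLean -0.177 Ftang 0.19 Frad -2.82 Fy -5.86 Maxis/46 -5.74 Mz 0.022 q7 -1.98 q4 1.93 q6 1.06 w15.6
t18.55 graspLean 0.040 rad 49.6 y -22.9 toolLean -0.137 Ftang 0.72 Frad -2.60 Fy -5.04 Maxis/46 -5.47 Mz 0.049 q7 -1.98 q4 1.96 q6 1.01 w15.4
```

```bash
F='from h import *
feel()'
python3 -m creep '{"rows":[[-0.03,-0.003,0.007,-0.016,0.142,0,10],[-0.06,-0.006,0.013,-0.033,0.285,0,10],[-0.06,-0.006,0.013,-0.033,0.285,0,10]]}' >/dev/null; python3 -c "$F"
python3 -m creep '{"rows":[[-0.03,-0.003,0.008,-0.016,0.142,0,10],[-0.06,-0.006,0.015,-0.033,0.285,0,10],[-0.06,-0.006,0.015,-0.033,0.285,0,10]]}' >/dev/null; python3 -c "$F"
python3 -m creep '{"rows":[[-0.03,-0.003,0.008,-0.016,0.142,0,10],[-0.06,-0.006,0.015,-0.033,0.285,0,10],[-0.06,-0.006,0.015,-0.033,0.285,0,10]]}' >/dev/null; python3 -c "$F"
python3 -m creep '{"rows":[[-0.03,-0.003,0.008,-0.016,0.142,0,10],[-0.06,-0.006,0.015,-0.033,0.285,0,10],[-0.06,-0.006,0.015,-0.033,0.285,0,10]]}' >/dev/null; python3 -c "$F"
```

```text
t18.93 graspLean 0.080 rad 49.7 y -22.9 toolLean -0.097 Ftang 0.13 Frad -2.39 Fy -5.54 Maxis/46 -6.06 Mz -0.039 q7 -1.99 q4 1.99 q6 0.96 w15.3
t19.30 graspLean 0.120 rad 49.7 y -22.9 toolLean -0.057 Ftang 0.22 Frad -3.50 Fy -5.92 Maxis/46 -7.56 Mz 0.028 q7 -2.01 q4 2.02 q6 0.91 w15.3
t19.68 graspLean 0.158 rad 49.7 y -22.9 toolLean -0.017 Ftang 0.62 Frad -3.98 Fy -4.69 Maxis/46 -6.65 Mz -0.029 q7 -2.02 q4 2.05 q6 0.85 w15.5
t20.05 graspLean 0.194 rad 49.7 y -22.9 toolLean 0.023 Ftang 1.58 Frad -4.72 Fy -6.45 Maxis/46 -6.59 Mz 0.028 q7 -2.03 q4 2.09 q6 0.80 w15.3
```

```bash
F='from h import *
feel()'
python3 -m creep '{"rows":[[-0.03,-0.003,0.006,-0.016,0.142,0,10],[-0.06,-0.006,0.011,-0.033,0.285,0,10],[-0.06,-0.006,0.011,-0.033,0.285,0,10]]}' >/dev/null; python3 -c "$F"
python3 -m creep '{"rows":[[-0.03,-0.003,0.007,-0.016,0.142,0,10],[-0.06,-0.006,0.013,-0.033,0.285,0,10],[-0.06,-0.006,0.013,-0.033,0.285,0,10]]}' >/dev/null; python3 -c "$F"
python3 -m creep '{"rows":[[-0.03,-0.003,0.007,-0.016,0.142,0,10],[-0.06,-0.006,0.013,-0.033,0.285,0,10],[-0.06,-0.006,0.013,-0.033,0.285,0,10]]}' >/dev/null; python3 -c "$F"
```

```text
t20.43 graspLean 0.230 rad 49.8 y -22.9 toolLean 0.064 Ftang 2.40 Frad -7.88 Fy -6.16 Maxis/46 -9.14 Mz -0.008 q7 -2.05 q4 2.12 q6 0.75 w15.6
t20.80 graspLean 0.264 rad 49.9 y -23.0 toolLean 0.104 Ftang 2.68 Frad -8.44 Fy -6.97 Maxis/46 -11.47 Mz 0.024 q7 -2.07 q4 2.15 q6 0.69 w15.5
t21.18 graspLean 0.298 rad 49.9 y -23.0 toolLean 0.144 Ftang 3.89 Frad -9.68 Fy -6.00 Maxis/46 -10.82 Mz 0.001 q7 -2.10 q4 2.18 q6 0.64 w15.2
```

Near shoulder confirmed: +3.9 N at lean 0.298, where there was no resistance on the first pass. By symmetry the flat's middle is at grasp lean ≈ 0.07. I'll go there.

Run:
```python
from h import *
for d in (.05,.1,.15,.2,.252): print(arc(d))
```

```text
[ 0.0765  0.0091 -0.0134  0.0422 -0.3556 -0.0008]
[ 0.1535  0.0183 -0.0229  0.0845 -0.7112 -0.0016]
[ 0.231   0.0275 -0.0285  0.1267 -1.0668 -0.0024]
[ 0.3086  0.0367 -0.0303  0.169  -1.4224 -0.0032]
[ 0.3893  0.0463 -0.0279  0.2129 -1.7922 -0.004 ]
```

```bash
F='from h import *
feel()'
python3 -m creep '{"rows":[[0.077,0.009,0.005,0.042,-0.356,0,10],[0.153,0.018,-0.003,0.085,-0.71,0,10],[0.23,0.027,-0.01,0.127,-1.07,0,10],[0.308,0.037,-0.01,0.17,-1.42,0,10],[0.388,0.046,-0.008,0.213,-1.79,0,10],[0.388,0.046,-0.008,0.213,-1.79,0,10],[0.388,0.046,-0.008,0.213,-1.79,0,10]]}' >/dev/null; python3 -c "$F"
```

```text
t22.05 graspLean 0.061 rad 49.5 y -22.9 toolLean -0.110 Ftang -1.06 Frad 3.92 Fy -6.33 Maxis/46 7.26 Mz 0.067 q7 -1.99 q4 1.98 q6 0.97 w15.4
```

```bash
F='from h import *
feel()'
python3 -m creep '{"rows":[[-0.007,0.06,-0.01,0,0,0,10],[-0.012,0.1,-0.01,0,0,0,10]]}' >/dev/null; python3 -c "$F"
python3 -m creep '{"rows":[[0,0,0,0,0,0,36],[0,0,0,0,0,0,36],[0,0,0,0,0,0,36],[0,0,0,0,0,0,36]]}' >/dev/null
python3 - <<'E'
from h import *
feel()
w=optics.grab_frame("wrist"); print([(list(map(int,s)),c) for s,c in blobs(brass(w,(250,180,420,330)),50)])
Rt=frame(.065,-1,0,-.12); o=r.get_obs(); g=(o["tcp_pos"]-A0)@ys
print(g); p=head(.066,-.0228,.051)+Rt.apply([0,0,.011]); print(go(p,Rt), proj(w,head(.066,-.0228,.046)))
E
```

```text
t22.30 graspLean 0.063 rad 49.6 y -23.5 toolLean -0.109 Ftang -0.39 Frad -2.35 Fy 0.64 Maxis/46 -0.28 Mz -0.024 q7 -1.99 q4 1.98 q6 0.97 w15.9
t22.80 graspLean 0.056 rad 50.0 y -24.1 toolLean -0.109 Ftang 0.08 Frad -0.92 Fy 0.11 Maxis/46 -2.27 Mz 0.059 q7 -1.99 q4 1.98 q6 0.97 w36.0
[([305, 235, 39, 68, 2364], array([324.456 , 270.1426]))]
-0.024164973996184374
[ 0.0566 -0.0482 -0.0448 -0.1386  1.2375 -0.0101] [323.7858 267.9461]
```

```bash
F='from h import *
feel()'
python3 -m creep '{"rows":[[0.057,-0.048,-0.045,-0.14,1.24,0,36],[0.057,-0.048,-0.045,-0.14,1.24,0,36],[0.057,-0.048,-0.045,-0.14,1.24,0,36]]}' >/dev/null; python3 -c "$F"
python3 - <<'E'
from h import *
w=optics.grab_frame("wrist"); print([(list(map(int,s)),c) for s,c in blobs(brass(w,(250,180,420,330)),50)])
cv2.imwrite("pics/w6.png",cv2.resize(w["color"][120:320,150:450],None,fx=2.5,fy=2.5))
E
```

```text
t23.23 graspLean 0.055 rad 51.4 y -23.3 toolLean 0.064 Ftang 0.47 Frad 0.69 Fy -0.31 Maxis/46 1.19 Mz -0.011 q7 -2.05 q4 2.10 q6 0.76 w36.2
[([307, 239, 39, 61, 2123], array([326.4183, 271.0551]))]
```

View pics/w6.png

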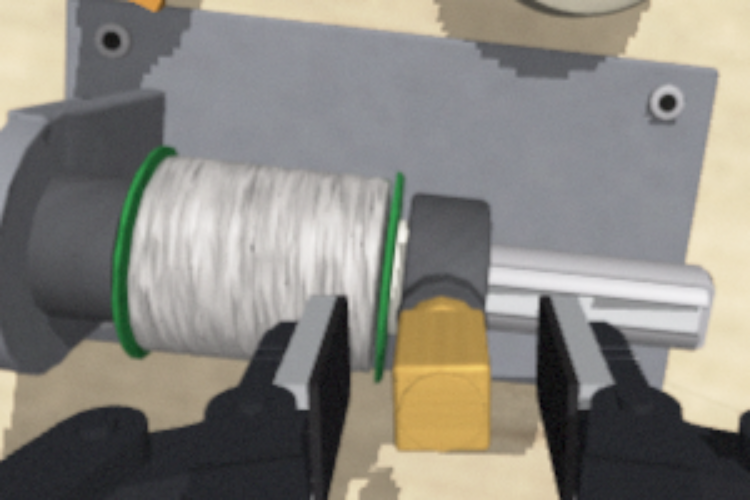

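The reel is home, the collar is against the bush, and the head is square and centred between the pads (crop (442,400)). I'll grip and screw in.

```bash
F='from h import *
feel()'
python3 -m creep '{"rows":[[0,-0.01,0,0,0,0,10],[0,-0.01,0,0,0,0,10],[0,-0.01,0,0,0,0,10],[0,-0.01,0,0,0,0,10],[0,-0.01,-0.015,0,0,0,10]]}' 45 >/dev/null; python3 -c "$F"
python3 -m creep '{"rows":[[0,-0.02,0.005,0,0,0.5,10],[0,-0.02,0.01,0,0,1,10],[0,-0.02,0.01,0,0,1.8,10],[0,-0.02,0.015,0,0,2.6,10],[0,-0.02,0.02,0,0,3.5,10],[0,-0.02,0.02,0,0,3.5,10]]}' >/dev/null; python3 -c "$F"
python3 - <<'E'
from h import *
print(Ro.from_rotvec(r.get_obs()["orientation"]).as_rotvec(),(frame(.065,-1,0,-.12).inv()*Ro.from_rotvec(r.get_obs()["orientation"])).as_rotvec())
E
```

```text
t23.90 graspLean 0.055 rad 51.3 y -22.7 toolLean 0.066 Ftang 5.01 Frad -4.64 Fy -0.70 Maxis/46 -21.60 Mz -0.051 q7 -2.05 q4 2.10 q6 0.76 w15.0
t24.65 graspLean 0.055 rad 50.8 y -23.1 toolLean 0.066 Ftang 4.71 Frad -3.62 Fy -3.77 Maxis/46 -22.43 Mz 0.047 q7 -2.47 q4 2.10 q6 0.72 w15.4
[-3.0945  0.444  -0.1017] [-0.0012  0.0017  0.4922]
```

Turning + decreases joint 7, so this grasp has little turn left. I'll also check the 5 N sideways load: nudge 1 mm towards +x and feel.

```bash
F='from h import *
feel()'
python3 - <<'E'
from h import *
R0=Ro.from_rotvec(r.get_obs()["orientation"]); print(R0.inv().apply(xs),R0.inv().apply(ys))
E
python3 -m creep '{"rows":[[0.035,-0.02,0,0,0,0,10],[0.035,-0.02,0,0,0,0,10]]}' >/dev/null; python3 -c "$F"
python3 -m creep '{"rows":[[0.035,-0.02,0,0,0,0,10],[0.035,-0.02,0,0,0,0,10]]}' >/dev/null; python3 -c "$F"
```

```text
[ 0.9294 -0.363   0.0664] [-0.3637 -0.9315 -0.0014]
t24.90 graspLean 0.052 rad 50.8 y -23.1 toolLean 0.065 Ftang 2.56 Frad 1.13 Fy -5.20 Maxis/46 -9.26 Mz 0.031 q7 -2.47 q4 2.10 q6 0.72 w15.1
t25.15 graspLean 0.047 rad 50.7 y -23.1 toolLean 0.063 Ftang -1.23 Frad 3.80 Fy -5.59 Maxis/46 -1.07 Mz 0.009 q7 -2.47 q4 2.10 q6 0.73 w15.0
```

```bash
F='from h import *
feel()'
python3 -m creep '{"rows":[[0,0,0,0,0,0,42],[0,0,0,0,0,0,42],[0,0,0,0,0,0,42],[0,0,0,0,0,0,42]]}' >/dev/null
python3 - <<'E'
from h import *
feel()
Rt=frame(.065,-1,0,.37); print(go(head(.066,-.0229,.0505)+Rt.apply([0,0,.011]),Rt))
w=optics.grab_frame("wrist"); print([(list(map(int,s)),c) for s,c in blobs(brass(w,(250,180,420,330)),50)])
E
```

```text
t25.65 graspLean 0.033 rad 50.8 y -21.6 toolLean 0.065 Ftang 0.15 Frad -0.20 Fy -0.79 Maxis/46 1.79 Mz 0.043 q7 -2.47 q4 2.10 q6 0.72 w41.9
[-0.0433  0.0735  0.0106  0.0012  0.0005  0.0019]
[([313, 241, 39, 61, 2147], array([332.0317, 272.6125]))]
```

```bash
F='from h import *
feel()'
python3 -m creep '{"rows":[[-0.04,0.085,0.01,0,0,-1.2,42],[-0.04,0.085,0.01,0,0,-2.4,42],[-0.04,0.085,0.01,0,0,-3.6,42],[-0.04,0.085,0.01,0,0,-4.8,42],[-0.04,0.085,0.01,0,0,-6,42],[-0.04,0.085,0.01,0,0,-7.2,42],[-0.04,0.085,0.01,0,0,-8.4,42],[-0.04,0.085,0.01,0,0,-9.6,42],[-0.04,0.085,0.01,0,0,-10.8,42],[-0.04,0.085,0.01,0,0,-12,42]]}' >/dev/null; python3 -c "$F"
python3 -m creep '{"rows":[[0,0,0,0,0,-1.2,42],[0,0,0,0,0,-2.4,42],[0,0,0,0,0,-3.6,42],[0,0,0,0,0,-4.8,42],[0,0,0,0,0,-6,42],[0,0,0,0,0,-7.2,42],[0,0,0,0,0,-8.4,42],[0,0,0,0,0,-9.6,42],[0,0,0,0,0,-10.8,42],[0,0,0,0,0,-12,42]]}' >/dev/null; python3 -c "$F"
python3 -m creep '{"rows":[[0,0,0,0,0,-1.2,42],[0,0,0,0,0,-2.4,42],[0,0,0,0,0,-3.6,42],[0,0,0,0,0,-4.8,42],[0,0,0,0,0,-6,42],[0,0,0,0,0,-7.2,42],[0,0,0,0,0,-8.4,42],[0,0,0,0,0,-9.75,42],[0,0,0,0,0,-9.75,42],[0,0,0,0,0,-9.75,42]]}' >/dev/null
python3 - <<'E'
from h import *
feel()
Rt=frame(.065,-1,0,.37-1.5*np.pi); print(go(head(.066,-.0229,.0505)+Rt.apply([0,0,.011]),Rt))
R0=Ro.from_rotvec(r.get_obs()["orientation"]); print(R0.inv().apply(xs),R0.inv().apply(ys))
w=optics.grab_frame("wrist"); print([(list(map(int,s)),c) for s,c in blobs(brass(w,(250,180,420,330)),50)])
E
```

```text
t26.95 graspLean 0.064 rad 50.6 y -23.5 toolLean 0.065 Ftang 0.22 Frad -0.84 Fy 0.53 Maxis/46 2.39 Mz -0.029 q7 -1.03 q4 2.09 q6 0.88 w42.0
t28.20 graspLean 0.064 rad 50.5 y -23.6 toolLean 0.065 Ftang 0.37 Frad -0.31 Fy -1.02 Maxis/46 0.86 Mz -0.021 q7 0.51 q4 2.09 q6 1.04 w42.0
t29.45 graspLean 0.064 rad 50.5 y -23.5 toolLean 0.065 Ftang 0.10 Frad -0.96 Fy 0.02 Maxis/46 1.38 Mz -0.012 q7 1.85 q4 2.09 q6 1.06 w41.9
[-0.0223  0.0128  0.0012 -0.0012 -0.0029 -0.0275]
[-0.3644 -0.929   0.065 ] [-0.9309  0.3652 -0.0004]
[([309, 239, 39, 60, 2099], array([328.5812, 270.1305])), ([307, 309, 9, 21, 148], array([311.0811, 319.6351]))]
```

```bash
F='from h import *
feel()'
python3 -m creep '{"rows":[[0,0.02,0,0,0,0,30],[0,0.02,0,0,0,0,10],[0,0.02,0,0,0,0,10],[0,0.02,0,0,0,0,10],[0,0.02,0,0,0,0,10],[0,0.02,0,0,0,0,10]]}' 45 >/dev/null; python3 -c "$F"
python3 -m creep '{"rows":[[-0.03,0.032,-0.005,0,0,0,10],[-0.056,0.042,-0.005,0,0,0,10],[-0.056,0.042,-0.005,0,0,0,10]]}' >/dev/null; python3 -c "$F"
```

```text
t30.25 graspLean 0.073 rad 50.7 y -23.3 toolLean 0.065 Ftang -2.34 Frad 3.38 Fy -0.72 Maxis/46 7.80 Mz 0.054 q7 1.86 q4 2.09 q6 1.06 w14.9
t30.62 graspLean 0.075 rad 50.7 y -22.8 toolLean 0.065 Ftang 0.08 Frad 2.73 Fy -5.34 Maxis/46 0.65 Mz 0.035 q7 1.85 q4 2.09 q6 1.06 w15.3
```

```bash
F='from h import *
feel()'
python3 -m creep '{"rows":[[0,0,0.006,0,0,1,10],[0,0,0.011,0,0,2,10],[0,0,0.016,0,0,3,10],[0,0,0.022,0,0,4,10],[0,0,0.027,0,0,5,10],[0,0,0.027,0,0,5,10]]}' >/dev/null; python3 -c "$F"
python3 -m creep '{"rows":[[0,0,0.006,0,0,1,10],[0,0,0.011,0,0,2,10],[0,0,0.016,0,0,3,10],[0,0,0.022,0,0,4,10],[0,0,0.027,0,0,5,10],[0,0,0.027,0,0,5,10]]}' >/dev/null; python3 -c "$F"
python3 - <<'E'
from h import *
w=optics.grab_frame("wrist"); print([(list(map(int,s)),c) for s,c in blobs(brass(w,(250,180,420,330)),50)])
E
```

```text
t31.38 graspLean 0.079 rad 50.1 y -22.7 toolLean 0.065 Ftang 0.73 Frad 2.93 Fy -4.98 Maxis/46 0.26 Mz 0.095 q7 1.23 q4 2.09 q6 0.95 w15.1
t32.12 graspLean 0.079 rad 49.4 y -22.5 toolLean 0.065 Ftang -0.38 Frad 3.32 Fy -5.30 Maxis/46 2.44 Mz 0.023 q7 0.63 q4 2.09 q6 0.86 w15.2
[([308, 238, 38, 61, 2074], array([326.6697, 270.256 ]))]
```

```bash
F='from h import *
feel()'
python3 -m creep '{"rows":[[0,0,0.006,0,0,1,10],[0,0,0.011,0,0,2,10],[0,0,0.016,0,0,3,10],[0,0,0.022,0,0,4,10],[0,0,0.027,0,0,5,10],[0,0,0.027,0,0,5,10]]}' >/dev/null; python3 -c "$F"
python3 -m creep '{"rows":[[0,0,0.006,0,0,1,10],[0,0,0.011,0,0,2,10],[0,0,0.016,0,0,3,10],[0,0,0.022,0,0,4,10],[0,0,0.027,0,0,5,10],[0,0,0.027,0,0,5,10]]}' >/dev/null; python3 -c "$F"
python3 -m creep '{"rows":[[0,0,0.006,0,0,1,10],[0,0,0.011,0,0,2,10],[0,0,0.016,0,0,3,10],[0,0,0.022,0,0,4,10],[0,0,0.027,0,0,5,10],[0,0,0.027,0,0,5,10]]}' >/dev/null; python3 -c "$F"
python3 -m creep '{"rows":[[0,0,0.005,0,0,1,10],[0,0,0.008,0,0,1.5,10],[0,0,0.008,0,0,1.5,10]]}' >/dev/null; python3 -c "$F"
```

```text
t32.92 graspLean 0.078 rad 48.8 y -22.3 toolLean 0.065 Ftang 0.13 Frad 4.82 Fy -5.45 Maxis/46 2.69 Mz -0.006 q7 0.03 q4 2.10 q6 0.78 w14.9
t33.67 graspLean 0.075 rad 48.1 y -22.2 toolLean 0.066 Ftang 0.67 Frad 5.35 Fy -5.15 Maxis/46 1.82 Mz -0.030 q7 -0.57 q4 2.11 q6 0.72 w15.0
t34.42 graspLean 0.072 rad 47.5 y -22.3 toolLean 0.066 Ftang 0.57 Frad 5.23 Fy -5.86 Maxis/46 0.72 Mz 0.020 q7 -1.17 q4 2.11 q6 0.68 w14.9
t34.80 graspLean 0.071 rad 47.3 y -22.4 toolLean 0.066 Ftang 0.20 Frad 5.20 Fy -5.84 Maxis/46 -1.46 Mz -0.073 q7 -1.35 q4 2.12 q6 0.67 w15.2
```

```bash
F='from h import *
feel()'
python3 -m creep '{"rows":[[0,0,0.005,0,0,1,10],[0,0,0.005,0,0,1,10]]}' >/dev/null; python3 -c "$F"
python3 -m creep '{"rows":[[0,0,0.005,0,0,1,10],[0,0,0.005,0,0,1,10]]}' >/dev/null; python3 -c "$F"
python3 -m creep '{"rows":[[0,0,0.003,0,0,0.6,10],[0,0,0.003,0,0,0.6,10]]}' >/dev/null; python3 -c "$F"
python3 - <<'E'
from h import *
w=optics.grab_frame("wrist"); print([(list(map(int,s)),c) for s,c in blobs(brass(w,(250,180,420,330)),50)])
E
```

```text
t35.05 graspLean 0.070 rad 47.2 y -22.4 toolLean 0.066 Ftang 0.75 Frad 5.50 Fy -6.41 Maxis/46 -0.24 Mz 0.012 q7 -1.47 q4 2.12 q6 0.66 w15.2
t35.30 graspLean 0.070 rad 47.1 y -22.4 toolLean 0.066 Ftang -0.01 Frad 5.83 Fy -5.53 Maxis/46 -1.05 Mz 0.041 q7 -1.59 q4 2.12 q6 0.66 w15.3
t35.55 graspLean 0.070 rad 47.0 y -22.4 toolLean 0.066 Ftang 1.17 Frad 5.88 Fy -5.87 Maxis/46 1.56 Mz -0.299 q7 -1.67 q4 2.12 q6 0.65 w15.1
[([308, 239, 38, 61, 2069], array([326.9043, 270.3103]))]
```

```bash
F='from h import *
feel()'
python3 -m creep '{"rows":[[0,0,0,0,0,0.4,10],[0,0,0,0,0,0.4,10]]}' >/dev/null; python3 -c "$F"
python3 - <<'E'
from h import *
R0=Ro.from_rotvec(r.get_obs()["orientation"]); print(R0.inv().apply(xs),R0.inv().apply(ys))
E
```

```text
t35.85 graspLean 0.069 rad 47.0 y -22.4 toolLean 0.067 Ftang 0.78 Frad 5.69 Fy -5.92 Maxis/46 -0.12 Mz -0.771 q7 -1.71 q4 2.12 q6 0.65 w15.1
[0.9723 0.2243 0.0665] [ 0.2249 -0.9744 -0.0019]
```

The torque has risen to 0.77 N m, so the screw's shoulder is down on the collar. I'll ease off, let go and back out.

```bash
F='from h import *
feel()'
python3 -m creep '{"rows":[[-0.005,0.02,-0.005,0,0,-0.3,10],[-0.009,0.035,-0.008,0,0,-0.6,10],[-0.009,0.035,-0.008,0,0,-0.6,10]]}' >/dev/null; python3 -c "$F"
python3 -m creep '{"rows":[[0,0,0,0,0,0,40],[0,0,0,0,0,0,40],[0,0,0,0,0,0,40],[0,0,0,0,0,0,40],[0,0,-0.3,0,0,0,40],[0,0,-1,0,0,0,40],[0,0,-2,0,0,0,40],[0,0,-3,0,0,0,40],[0,0,-3,0,0,0,40],[0,0,-3,0,0,0,40]]}'
python3 - <<'E'
from h import *
w=optics.grab_frame("wrist"); cv2.imwrite("pics/w7.png",cv2.resize(w["color"][60:310,120:440],None,fx=2.4,fy=2.4))
E
```

```text
t36.23 graspLean 0.072 rad 47.1 y -22.6 toolLean 0.066 Ftang 2.07 Frad 3.29 Fy -2.80 Maxis/46 -4.11 Mz -0.086 q7 -1.64 q4 2.12 q6 0.65 w15.2
clock: 37.48
tcp_pos: [0.4847, 0.0163, 0.1859]
orientation: [3.071, 0.613, 0.102]
contact_force: [0.7, -0.3, -0.5]
grip_width: 0.04
gripper_force: 0.0
```

View pics/w7.png

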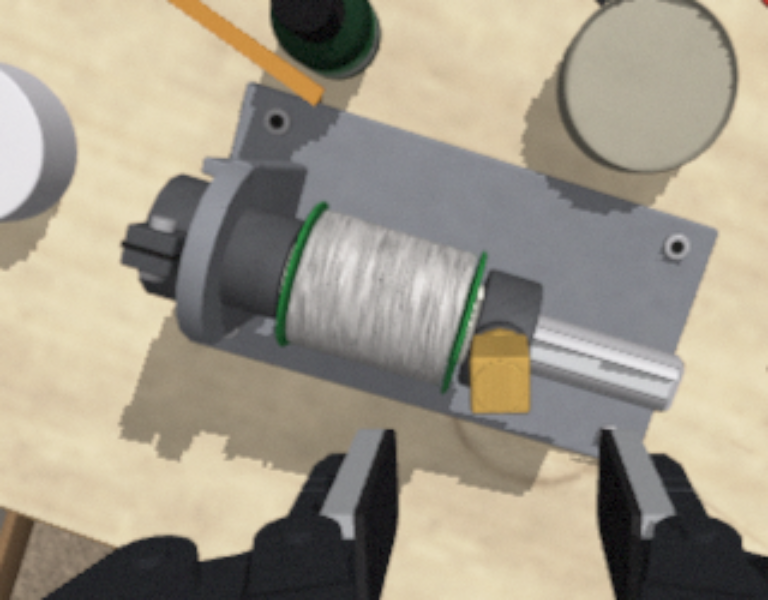

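The picture shows the reel against the boss, the collar on the bush, the screw down over the flat, the bystanders in place and the gripper clear of everything.

```bash
python3 -c "
from bench import r
print(r.hand_in())"
```

```text
the job is handed in; nothing more can be done
None
```

I handed the job in at about 37 s: the reel is home against the boss, the collar is on the bush, the set screw is down to its stop over the flat, and the gripper is clear. The hand-in gave no verdict.

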